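# Lock a microscope focus barrel at its stop

## Robot

A 7-joint arm with a two-finger parallel gripper is mounted at the origin on the work surface. World frame = base frame: x ahead of the robot, y to its left, z up, the work surface at z = 0. Lengths are in m, angles in rad, forces in N, time in s.
With the tool pointing down it reaches from about 0.4 to 0.85 m from the base axis. Payload 4.5 kg.
Tool frame: the origin (TCP) lies midway between the tips of the shut fingers; the grasp point (between the pads) lies 19 mm behind it; z points along the fingers, y is the line along which they close (so a half turn about z gives the same grasp; the last joint's range is limited). The gripper opens to 88 mm and grips with 3 to 60 N. Pads are 18 mm wide; open, the fingers measure 123 mm over their backs; the gripper's body (75 mm by 187 mm) begins 45 mm behind the grasp point.
Start: joints at [1.242, 0.689, -0.195, 1.565, 0.157, 0.902, -0.215], TCP at [0.222, -0.584, 0.239] pointing down, gripper open.
Joint ranges: [-3.01, 3.01], [-0.46, 2.08], [-1.47, 1.51], [0.13, 2.56], [-1, 4.14], [0.04, 2.09], [-2.66, 2.66]. Speed limits (rad/s): [2.57, 2.57, 3.14, 3.14, 3.14, 3.14, 3.14].

## Interface

Orientations are given as a unit quaternion [x, y, z, w].
In Python, from plant import r gives the robot as it stands. The module is installed in compiled form; this text tells all that it offers.
- The arm moves only by the tool step_arm, never from a script. Its argument "series" is a list of rows, each a list of 7 numbers: the shift along the world's x, y, z in mm, then the turn, a rotation vector about the world's x, y, z in rad, then the closure, from 0 (fully open) to 1 (shut). A call has 1 to 20 rows; each row shifts and turns the commanded pose from where the row before left it; what a row does not reach is not made up. A row lasts 1/10 s, in which the tool goes at most 50 mm and 8.59 degrees, less where a joint would pass 70% of its speed; a pose out of reach is approached as far as the arm can. A call is refused whole if a number of a shift passes 50 or a number of a turn 0.15, either way. A call with a gripper value outside its range is refused whole. The fingers move at their own pace and stop on an object; "force" is the grip in N (left out, the last holds). Time passes only in rows, so rows that do not move let the fingers close. It gives the time, the measured TCP pose, the force, the opening and the grip force at its end, in the units of the state.
- r.get_state(): the state, without advancing time (a new reading comes with each control period).
- r.snapshot(name): name is "side" or "top" or "wrist"; returns (picture, depth): 420x560x3 uint8, blue, green, red; 420x560 float32, m along the optical axis (not along the pixel's ray), 0 where there is no reading.
- r.get_calibration(name): a dict with "intrinsics" (3x3 intrinsics, pixels), "pose" (4x4, takes a point from camera to world coordinates). Camera axes: x right, y up, looking along -z (the intrinsics and any distortion apply to the point x, -y, -z); pixel columns grow to the right and rows downward; lengths in m; the calibration is good to about 2 mm. A picture is of the moment at which its call begins: read the wrist's pose just before it. get_calibration takes no time and is no camera call; for the wrist camera it gives the pose at the moment of the call.
- r.finish_job(): hands the job in; it is judged then, once.
The state is a dict: "clock": time; "q": joint angles; "qd": joint speeds; "joint_torque": joint torques, N m; "tool_pos": TCP position; "eef_rot": TCP orientation; "contact_force": force on the tool from outside, world axes, zero at the start; "moment": the same for the moment, N m; "opening": opening from 0.0 (shut) to 1.0 (fully open); "finger_force": force on a finger pad.
Only numpy, scipy, OpenCV 4.12 (cv2) and the standard library are available. Lean on these libraries where they do the work, as an engineer would, in place of code of your own. Each camera call takes 0.05 s, during which the arm holds its last target. There are 200 camera calls.

## Task

Swing the focus barrel's arm anticlockwise by its yellow peg until it rests against the red stop, then slide the blue-knobbed catch fully home so that it holds the arm there. With the barrel held still in this way, turn the knurled lock ring clockwise (seen from above) until it is tight against the housing. Leave the barrel caught at its stop, let go, and do not disturb the rack, bottle or jar.

Things in the scene. Friction and masses are not known exactly. Their poses are not given: they have to be found in the camera images.
- mount: Fixed blue-grey housing: base plate 135 x 235 x 12 mm (x -58 to 78, y -58 to 178 mm), round white neck 56 mm wide up to 60 mm, upright black barrel 42 mm wide up to 119 mm. Origin: on the barrel's axis, at bench level; z up; +y points along the arm's home direction to the catch. Red arm stop at x -17 to -5, y 62 to 82 mm, top 46 mm; catch's guide rails at y 115 to 165 mm, top 32 mm.
- barrel (a joint): Turn of the barrel with its steel arm (84 mm long from the axis, 10 mm wide, top 41 mm up), rad. 0 = arm along mount +y on the red hard stop; grows clockwise from above (towards mount +x), to 1.1. Stays where left (0.15 N m, about 2.5 N at the peg). The ring's thread is stiffer, so the barrel turns along with the ring unless the catch holds the arm.
- focus_peg (a point): Upright yellow peg on the arm, 13 mm diameter, 68 mm from the barrel's axis, from the arm (41 mm) up to 86 mm above the bench; this point is on its axis, 68 mm above the bench. It moves on a circle about the barrel's axis.
- catch (a joint): Travel of the catch's steel bolt, m: 0 = fully open, 0.028 = home (hard stop). It slides along mount -y, towards the barrel; its nose then stands beside the arm on the clockwise side and traps it on the stop with 1.5 mm of play. An arm in its way blocks it after about 13 mm. Stays where left (friction 2.5 N).
- catch_knob (a point): Upright blue knob of the catch, 14 mm diameter, from the bolt (42 mm) up to 84 mm above the bench; this point is on its axis, 68 mm above the bench. It lies at mount x = 13.5 mm and y = 137 mm when fully open, 109 mm when home.
- lock_ring (a joint): Turn of the knurled lock ring relative to the barrel, rad. Grows clockwise seen from above; 2.2 = tight against the housing (hard stop). Needs more than one grasp. Resisting torque 0.30 N m; stays where left.
- ring_center (a point): Centre of the aluminium lock ring: 60 mm diameter, 32 mm high, on the barrel's axis, about 78 mm above the bench (sinks 1.4 mm per rad). The barrel stands 23 mm above the ring, so grip the ring from above with the fingers astride the barrel, at any angle: arm and catch lie farther out. A red stripe on the ring points along the arm when tight.
- tube_rack: Bystander: white rack 75 x 115 mm with yellow-capped tubes, 144 mm high in all, loose; origin under its centre.
- reagent_bottle: Bystander: amber bottle, 56 mm diameter, 105 mm high, loose; origin under its centre.
- specimen_jar: Bystander: jar, 60 mm diameter, 65 mm high, loose; origin under its centre.

How it is judged:
By the outcome, as a careful person would: the job done as asked, in the order asked, and still so for the second after the job is handed in, with the robot touching nothing.
It also fails if it takes over 50 s, if anything falls off the work surface, if the arm or the gripper's body presses on something with over 40 N, if the wrist force passes 120 N, or if a joint passes its speed limit or range.

## Working session

There is one attempt and no reset: what is moved stays moved. The work goes in short steps, Python scripts to look and compute and a tool call to move; the robot and the scene stay as the last step left them, time stands still between calls to the robot, and variables do not carry over. Pictures are saved under pics/ and viewed, at most 10 in all, crops included, and the job is handed in when it is done.

Besides the shell and the picture viewer there is one more tool, called after "Call:" in YAML: its name, and indented under it one key for each argument. step_arm: Moves the arm, as the interface text tells. Its arguments: {"type":"object","properties":{"series":{"type":"array"},"force":{"type":"number"}},"required":["series"]}

```bash
mkdir -p pics; cat > h.py <<'E'
from plant import r
import numpy as np, cv2
def look(name):
    c=r.get_calibration(name); p,d=r.snapshot(name)
    return p,d,np.array(c["intrinsics"]),np.array(c["pose"])
def pt(u,v,K,T,z=None,depth=None):
    d=np.array([(u-K[0,2])/K[0,0],-(v-K[1,2])/K[1,1],-1.])
    w=T[:3,:3]@d; o=T[:3,3]
    s=(z-o[2])/w[2] if z is not None else depth
    return o+s*w
def cloud(d,K,T):
    v,u=np.mgrid[:d.shape[0],:d.shape[1]]
    P=np.stack([(u-K[0,2])/K[0,0]*d,-(v-K[1,2])/K[1,1]*d,-d],-1)
    return P@T[:3,:3].T+T[:3,3]
E
python3 - <<'E'
from h import *
s=r.get_state();print(s)
a=[]
for n in("side","top"):
    p,d,K,T=look(n);cv2.imwrite(f"pics/{n}1.png",p);print(n,K,T);print({k:v for k,v in r.get_calibration(n).items() if k not in("intrinsics","pose")})
E
```

```text
{'clock': 0.0, 'q': array([ 1.2417998 ,  0.68997293, -0.19449602,  1.56630769,  0.15731129,
        0.90249435, -0.21513971]), 'qd': array([ 7.14803850e-05,  7.38726910e-04, -5.71045903e-04, -4.44226473e-04,
       -1.28665984e-03, -2.55864510e-03, -1.03451211e-03]), 'joint_torque': array([ 3.64682965e-04, -5.27569735e+01, -1.26642667e+00, -1.53424877e+01,
       -5.24380978e-02,  6.75015748e-03,  1.39035965e-04]), 'tool_pos': array([ 0.22153188, -0.58376748,  0.23792615]), 'eef_rot': array([ 9.83588996e-01,  1.80421410e-01, -2.34409525e-04, -8.64296485e-04]), 'contact_force': array([ 0.04129517,  0.39989735, -0.47023981]), 'moment': array([-0.02446104, -0.11069353,  0.00050902]), 'finger_force': 0.0, 'opening': 0.9997422976427262}
side [[387.48348342   0.         275.41987459]
 [  0.         387.48348342 215.56331595]
 [  0.           0.           1.        ]] [[ 0.75015071  0.48705751 -0.44726826  0.30550538]
 [-0.66106681  0.56899563 -0.48911618 -0.38747239]
 [ 0.01626597  0.66258505  0.74881004  0.60898429]
 [ 0.          0.          0.          1.        ]]
{}
top [[392.09282209   0.         283.24811748]
 [  0.         392.09282209 215.33016499]
 [  0.           0.           1.        ]] [[ 0.02593054  0.9868635  -0.1594617   0.48719038]
 [-0.99954048  0.02810032  0.01136668 -0.0297868 ]
 [ 0.01569829  0.15909368  0.98713868  0.78851109]
 [ 0.          0.          0.          1.        ]]
{}
```

View pics/top1.png

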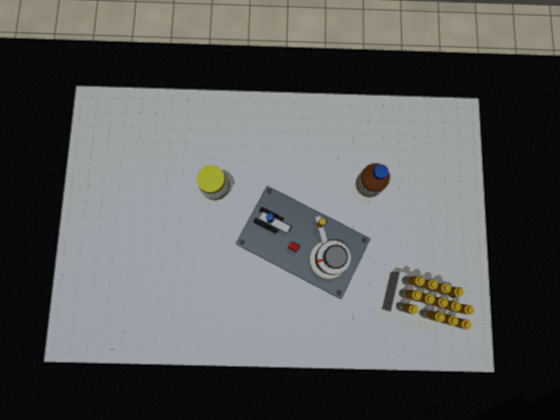

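View pics/side1.png

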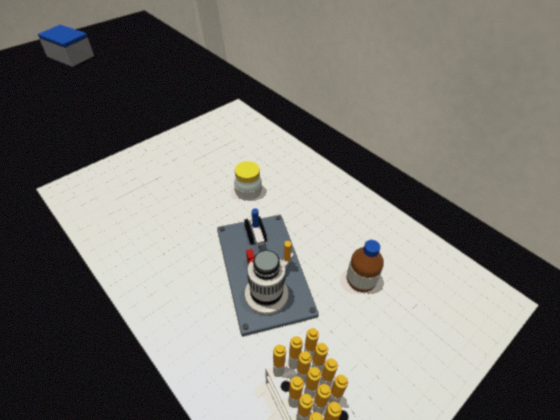

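The top view shows the blue knob at about (270,217), yellow peg (322,222), red stop (294,246) and barrel top (337,257). The plate's corner screws are at (269,190), (365,240), (340,293) and (241,242). The rack is to the lower right, the bottle is at (374,180) and the jar at (212,180).

```bash
python3 - <<'E'
from h import *
for n,boxes in (("top",dict(peg=(308,210,330,240),knob=(258,205,280,226),stop=(285,238,303,254))),("side",dict(peg=(280,235,296,265),knob=(246,203,264,228),stop=(242,245,258,266)))):
    p,d,K,T=look(n);P=cloud(d,K,T);h=cv2.cvtColor(p,cv2.COLOR_BGR2HSV)
    R=dict(peg=((15,110,60),(35,255,255)),knob=((100,120,40),(125,255,255)),stop=((0,120,60),(10,255,255)))
    for k,(x0,y0,x1,y1) in boxes.items():
        m=cv2.inRange(h,*map(np.array,R[k]));q=np.zeros_like(m);q[y0:y1,x0:x1]=m[y0:y1,x0:x1];q[d==0]=0
        v,u=np.nonzero(q);c=P[v,u];top=c[:,2]>np.percentile(c[:,2],90)-.008
        print(n,k,len(u),u.mean(),v.mean(),"top mean",c[top].mean(0).round(4),c[:,2].max().round(3))
    # barrel top: points z 0.110-.128
    m=(P[...,2]>.110)&(P[...,2]<.128)&(d>0)
    u0,v0=(337,257) if n=="top" else (266,261)
    m[:, :u0-25]=0;m[:,u0+25:]=0;m[:v0-20]=0;m[v0+20:]=0
    c=P[m];print("barrel",m.sum(),c.mean(0).round(4),c.min(0).round(4),c.max(0).round(4))
p,d,K,T=look("top")
C=[pt(u,v,K,T,z=.012) for u,v in((269,190),(365,240),(340,293),(241,242))]
for c in C:print(c.round(4))
a=C[0]-C[1]+C[3]-C[2];print("+y dir",np.degrees(np.arctan2(a[1],a[0])),np.mean(C,0))
E
```

```text
top peg 55 321.3636363636364 222.0909090909091 top mean [ 0.5917 -0.1085  0.0865] 0.089
top knob 55 269.8181818181818 216.4 top mean [ 0.5982 -0.0135  0.0847] 0.088
top stop 56 293.3392857142857 246.28571428571428 top mean [ 0.5483 -0.0591  0.0471] 0.05
barrel 474 [ 0.5267 -0.128   0.1197] [ 0.5073 -0.1481  0.11  ] [ 0.5466 -0.1081  0.1238]
side peg 130 286.96153846153845 250.16153846153847 top mean [ 0.5905 -0.1076  0.0848] 0.088
side knob 97 255.2164948453608 217.70103092783506 top mean [ 0.5965 -0.0131  0.0834] 0.087
side stop 80 250.0 255.275 top mean [ 0.5173 -0.1026  0.1022] 0.119
barrel 546 [ 0.5248 -0.129   0.1186] [ 0.506  -0.1471  0.11  ] [ 0.5472 -0.1058  0.1218]
[ 0.6638 -0.0085  0.012 ]
[ 0.5675 -0.2029  0.012 ]
[ 0.4625 -0.1533  0.012 ]
[0.5567 0.0436 0.012 ]
+y dir 64.03441735536055 [ 0.56263529 -0.08027242  0.012     ]
```

Call:
step_arm:
  series:
    - [28, 36, 0, 0, 0, 0, 0.3]
    - [28, 36, 0, 0, 0, 0, 0.3]
    - [28, 36, 0, 0, 0, 0, 0.3]
    - [28, 36, 0, 0, 0, 0, 0.3]
    - [28, 36, 0, 0, 0, 0, 0.3]
    - [28, 36, 0, 0, 0, 0, 0.3]
    - [28, 36, 0, 0, 0, 0, 0.3]
    - [28, 36, 0, 0, 0, 0, 0.3]
    - [28, 36, 0, 0, 0, 0, 0.3]
    - [28, 36, 0, 0, 0, 0, 0.3]
    - [28, 36, 0, 0, 0, 0, 0.3]
    - [28, 36, 0, 0, 0, 0, 0.3]
    - [28, 36, 0, 0, 0, 0, 0.3]
    - [5, 8, 0, 0, 0, 0, 0.3]
    - [0, 0, 0, 0, 0, 0, 0.3]
    - [0, 0, 0, 0, 0, 0, 0.3]
  force: 10

```text
clock: 1.85
tool_pos: [0.5898, -0.11, 0.2385]
eef_rot: [0.984, 0.18, -0.001, 0.001]
contact_force: [-0.4, 0.3, 0.3]
opening: 0.699
finger_force: 0.0
```

```bash
python3 - <<'E'
from h import *
s=r.get_state();print(s["tool_pos"],s["eef_rot"],s["q"],s["contact_force"],s["opening"])
p,d,K,T=look("wrist");cv2.imwrite("pics/w1.png",p);np.save("d1.npy",d);np.savez("c1.npz",K=K,T=T)
P=cloud(d,K,T);h=cv2.cvtColor(p,cv2.COLOR_BGR2HSV)
for k,lo,hi in(("peg",(15,110,60),(35,255,255)),("knob",(100,120,40),(125,255,255))):
    m=(cv2.inRange(h,lo,hi)>0)&(d>0)&(P[...,2]>.07)&(P[...,2]<.092)
    n,l,st,ce=cv2.connectedComponentsWithStats(m.astype(np.uint8))
    for i in range(1,n):
        if st[i,4]>40:
            c=P[l==i];t=c[:,2]>np.percentile(c[:,2],80)-.004
            print(k,st[i],ce[i].round(),c[t].mean(0).round(4),pt(*ce[i],K,T,z=.084).round(4))
pt_,dt,K,T=look("top");P=cloud(dt,K,T)
m=(P[...,2]>.125)&(P[...,2]<.16)&(dt>0);m[:,:385]=0;m[:240]=0
print("rack min dist",np.min(np.hypot(*(P[m][:,:2]-[.526,-.128]).T)) if m.any() else None)
E
```

```text
[ 0.58984007 -0.10998021  0.23849177] [ 9.83717956e-01  1.79716292e-01 -8.17547520e-04  6.08239259e-04] [ 0.18028453  0.65318758 -0.12817247  1.64552498  0.10562617  0.85089548
 -1.20099666] [-0.42668608  0.3142781   0.31299335] 0.6992145166419387
peg [270 182  15  18 214] [277. 191.] [ 0.5915 -0.1068  0.0848] [ 0.5924 -0.1065  0.084 ]
knob [163 137  16  16 200] [170. 145.] [ 0.5975 -0.0113  0.083 ] [ 0.5977 -0.0115  0.084 ]
rack min dist None
```

View pics/w1.png

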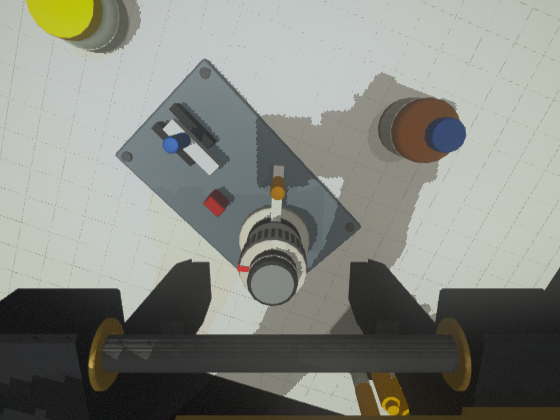

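The wrist view shows the peg at (277,191), knob (170,145), stop (216,202), barrel top (272,280) and stripe (244,268). The way down to the peg is clear.

Call:
step_arm:
  series:
    - [2, 3, -35, 0, 0, 0, 0.4]
    - [0, 0, -40, 0, 0, 0, 0.4]
    - [0, 0, -40, 0, 0, 0, 0.4]
    - [0, 0, -40, 0, 0, 0, 0.4]
    - [0, 0, -19, 0, 0, 0, 0.4]
    - [0, 0, 0, 0, 0, 0, 0.9]
    - [0, 0, 0, 0, 0, 0, 0.9]
    - [0, 0, 0, 0, 0, 0, 0.9]
    - [0, 0, 0, 0, 0, 0, 0.9]
    - [0, 0, 0, 0, 0, 0, 0.9]
  force: 10

```text
clock: 2.95
tool_pos: [0.5935, -0.1056, 0.0659]
eef_rot: [0.984, 0.18, 0.001, 0.0]
contact_force: [0.2, -1.4, 1.4]
opening: 0.171
finger_force: 1.3
```

Call:
step_arm:
  series:
    - [0, 0, 0, 0, 0, 0, 0.9]
    - [-2.4, 6.4, 0, 0, 0, 0.1, 0.9]
    - [-3.1, 6.2, 0, 0, 0, 0.1, 0.9]
    - [-3.7, 5.8, 0, 0, 0, 0.1, 0.9]
    - [-4.2, 5.4, 0, 0, 0, 0.1, 0.9]
    - [-4.8, 5, 0, 0, 0, 0.1, 0.9]
    - [-5.2, 4.4, 0, 0, 0, 0.1, 0.9]
    - [-5.7, 4, 0, 0, 0, 0.1, 0.9]
    - [-5.9, 3.2, 0, 0, 0, 0.1, 0.9]
    - [0, 0, 0, 0, 0, 0, 0.9]
    - [0, 0, 0, 0, 0, 0, 0.9]
  force: 15

```text
clock: 4.05
tool_pos: [0.5581, -0.0642, 0.0658]
eef_rot: [0.836, 0.549, 0.001, 0.0]
contact_force: [-1.4, 2.0, 7.5]
opening: 0.139
finger_force: 15.0
```

Call:
step_arm:
  series:
    - [-2.5, 1.2, 0, 0, 0, 0, 0.9]
    - [-2.5, 1.2, 0, 0, 0, 0, 0.9]
    - [0, 0, 0, 0, 0, 0, 0.9]

```text
clock: 4.35
tool_pos: [0.5572, -0.0637, 0.0659]
eef_rot: [0.836, 0.549, 0.003, 0.003]
contact_force: [6.4, -3.5, 1.3]
opening: 0.139
finger_force: 15.0
```

Call:
step_arm:
  series:
    - [2, -1, 0, 0, 0, 0, 0.5]
    - [1, 0, 0, 0, 0, 0, 0.5]
    - [0, 0, 0, 0, 0, 0, 0.5]
    - [0, 0, 40, 0, 0, 0, 0.5]
    - [20, 26, 0, 0, 0, -0.04, 0.5]
    - [20, 26, 0, 0, 0, 0, 0.5]
    - [0, 0, 0, 0, 0, 0, 0.5]
    - [0, 0, 0, 0, 0, 0, 0.5]

```text
clock: 5.15
tool_pos: [0.5951, -0.0107, 0.1043]
eef_rot: [0.846, 0.533, -0.001, -0.0]
contact_force: [0.1, -0.0, -0.2]
opening: 0.504
finger_force: 0.0
```

```bash
python3 - <<'E'
from h import *
s=r.get_state();print(s["tool_pos"],s["eef_rot"],s["q"][6],s["opening"])
p,d,K,T=look("side");P=cloud(d,K,T);h=cv2.cvtColor(p,cv2.COLOR_BGR2HSV);cv2.imwrite("pics/s2.png",p)
for n in("side","top"):
  p,d,K,T=look(n);P=cloud(d,K,T);h=cv2.cvtColor(p,cv2.COLOR_BGR2HSV)
  for k,lo,hi in(("peg",(15,110,60),(35,255,255)),("knob",(100,120,40),(125,255,255))):
    m=(cv2.inRange(h,lo,hi)>0)&(d>0)&(P[...,2]>.06)&(P[...,2]<.092)&(abs(P[...,0]-.57)<.06)&(abs(P[...,1]+.05)<.08)
    if m.sum()>5:
        c=P[m];t=c[:,2]>np.percentile(c[:,2],80)-.006;print(n,k,m.sum(),c[t].mean(0).round(4))
E
```

```text
[ 0.59508851 -0.01074927  0.10433326] [ 8.46033291e-01  5.33129524e-01 -6.35851992e-04 -4.22053393e-04] -0.8617862243629463 0.5042342774544598
side peg 94 [ 0.5555 -0.0669  0.0857]
side knob 64 [ 0.5961 -0.0137  0.0833]
```

View pics/s2.png

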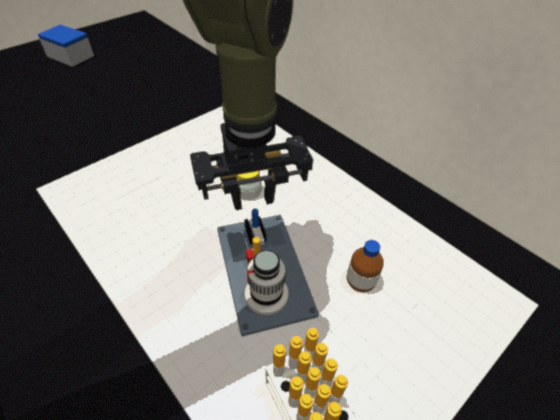

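The side view shows the peg at (257,245), against the red stop (250,255). The open fingers are above the knob (255,215).

Call:
step_arm:
  series:
    - [2, 0, -20, 0, 0, 0, 0.5]
    - [0, 0, -18, 0, 0, 0, 0.5]
    - [0, 0, 0, 0, 0, 0, 0.95]
    - [0, 0, 0, 0, 0, 0, 0.95]
    - [0, 0, 0, 0, 0, 0, 0.95]
    - [0, 0, 0, 0, 0, 0, 0.95]
    - [-2.2, -4.5, 0, 0, 0, 0, 0.95]
    - [-2.2, -4.5, 0, 0, 0, 0, 0.95]
    - [-2.2, -4.5, 0, 0, 0, 0, 0.95]
    - [-2.2, -4.5, 0, 0, 0, 0, 0.95]
    - [0, 0, 0, 0, 0, 0, 0.95]
  force: 20

```text
clock: 6.4
tool_pos: [0.5887, -0.0306, 0.0675]
eef_rot: [0.847, 0.532, -0.0, 0.0]
contact_force: [-1.8, 1.2, 7.5]
opening: 0.15
finger_force: 20.0
```

Call:
step_arm:
  series:
    - [-2.2, -4.5, 0, 0, 0, 0, 0.95]
    - [-2.2, -4.5, 0, 0, 0, 0, 0.95]
    - [-1, -2, 0, 0, 0, 0, 0.95]
    - [0, 0, 0, 0, 0, 0, 0.95]

```text
clock: 6.8
tool_pos: [0.5862, -0.0355, 0.0676]
eef_rot: [0.846, 0.534, 0.005, -0.001]
contact_force: [3.5, 9.7, 1.7]
opening: 0.149
finger_force: 20.0
```

Call:
step_arm:
  series:
    - [-1.3, -2.7, 0, 0, 0, 0, 0.95]
    - [0, 0, 0, 0, 0, 0, 0.95]
  force: 40

```text
clock: 7.0
tool_pos: [0.5863, -0.0356, 0.0677]
eef_rot: [0.845, 0.534, 0.007, -0.002]
contact_force: [5.3, 13.9, -0.2]
opening: 0.143
finger_force: 40.0
```

Call:
step_arm:
  series:
    - [2, 4, 0, 0, 0, 0, 0.5]
    - [0, 0, 0, 0, 0, 0, 0.5]
    - [0, 0, 0, 0, 0, 0, 0.5]
    - [0, 0, 45, 0, 0, 0, 0.3]
    - [0, 0, 45, 0, 0, 0, 0.3]
    - [0, 0, 30, 0, 0, 0, 0.2]
    - [0, 0, 0, 0, 0, 0, 0.2]

```text
clock: 7.7
tool_pos: [0.5866, -0.0408, 0.1908]
eef_rot: [0.847, 0.531, 0.003, 0.003]
contact_force: [0.2, -0.2, 0.3]
opening: 0.756
finger_force: 0.0
```

```bash
python3 - <<'E'
from h import *
s=r.get_state();print(s["tool_pos"],s["eef_rot"],s["q"].round(3),s["opening"])
p,d,K,T=look("wrist");P=cloud(d,K,T);h=cv2.cvtColor(p,cv2.COLOR_BGR2HSV);cv2.imwrite("pics/w2.png",p)
for k,lo,hi in(("peg",(15,110,60),(35,255,255)),("knob",(100,120,40),(125,255,255))):
    m=(cv2.inRange(h,lo,hi)>0)&(d>0)&(P[...,2]>.07)&(P[...,2]<.092)&(abs(P[...,0]-.57)<.06)&(abs(P[...,1]+.05)<.08)
    if m.sum()>5:
        c=P[m];print(k,m.sum(),c.mean(0).round(4))
m=(P[...,2]>.112)&(P[...,2]<.126)&(d>0)&(abs(P[...,0]-.526)<.03)&(abs(P[...,1]+.128)<.03)
c=P[m];print("barrel",len(c),c.mean(0).round(4),c.min(0).round(4),c.max(0).round(4))
p,d,K,T=look("top");P=cloud(d,K,T)
m=(P[...,2]>.08)&(P[...,2]<.16)&(d>0)&(P[...,1]<-.2);m[:,:385]=0
c=P[m];print("rack",c[:,:2].min(0),c[:,:2].max(0),c[:,2].max(),np.hypot(*(c[:,:2]-[.526,-.127]).T).min())
E
```

```text
[ 0.5866414  -0.04076318  0.1908248 ] [0.84714868 0.5313416  0.0028886  0.00262068] [ 0.194  0.712 -0.353  1.732  0.34   0.751 -0.779] 0.7560276044805654
peg 310 [ 0.5568 -0.0639  0.0822]
knob 250 [ 0.5858 -0.0343  0.0829]
barrel 547 [ 0.5208 -0.1372  0.1179] [ 0.505  -0.1477  0.1153] [ 0.5392 -0.1253  0.1198]Traceback (most recent call last):
  File "<stdin>", line 12, in <module>
    return umr_minimum(a, axis, None, out, keepdims, initial, where)
ValueError: zero-size array to reduction operation minimum which has no identity
```

View pics/w2.png

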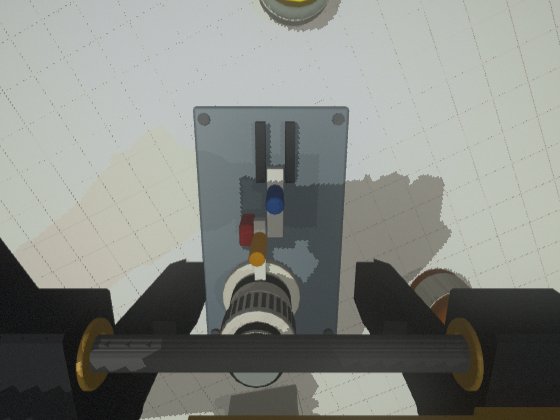

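The wrist view shows the arm against the red stop (247,230), the knob (275,200) pushed forward, and the bolt's nose beside the arm on the clockwise side. The catch is home.

```bash
python3 - <<'E'
from h import *
c=r.get_calibration("top");K,T=np.array(c["intrinsics"]),np.array(c["pose"])
for u,v in((405,281),(400,310),(395,272),(383,308),(412,275)):
    for z in(.144,.09): 
        q=pt(u,v,K,T,z=z);print(u,v,z,q.round(3),np.hypot(*(q[:2]-[.5265,-.1265])).round(3))
E
```

```text
405 281 0.144 [ 0.489 -0.238  0.144] 0.118
405 281 0.09 [ 0.489 -0.256  0.09 ] 0.135
400 310 0.144 [ 0.442 -0.229  0.144] 0.133
400 310 0.09 [ 0.439 -0.246  0.09 ] 0.148
395 272 0.144 [ 0.503 -0.222  0.144] 0.099
395 272 0.09 [ 0.504 -0.238  0.09 ] 0.114
383 308 0.144 [ 0.445 -0.202  0.144] 0.111
383 308 0.09 [ 0.441 -0.216  0.09 ] 0.124
412 275 0.144 [ 0.499 -0.25   0.144] 0.127
412 275 0.09 [ 0.5   -0.269  0.09 ] 0.145
```

Call:
step_arm:
  series:
    - [-8.6, -12.2, 0, 0, 0, 0.11, 0.15]
    - [-8.6, -12.2, 0, 0, 0, 0.11, 0.15]
    - [-8.6, -12.2, 0, 0, 0, 0.11, 0.15]
    - [-8.6, -12.2, 0, 0, 0, 0.11, 0.15]
    - [-8.6, -12.2, 0, 0, 0, 0.11, 0.15]
    - [-8.6, -12.2, 0, 0, 0, 0.11, 0.15]
    - [-8.6, -12.2, 0, 0, 0, 0.11, 0.15]
    - [0, 0, 0, 0, 0, 0, 0.15]
    - [0, 0, 0, 0, 0, 0, 0.15]

```text
clock: 8.7
tool_pos: [0.5234, -0.1247, 0.1856]
eef_rot: [0.586, 0.81, -0.0, -0.001]
contact_force: [-0.3, 0.1, 0.3]
opening: 0.849
finger_force: 0.0
```

```bash
python3 - <<'E'
from h import *
from scipy.spatial.transform import Rotation as R
s=r.get_state();M=R.from_quat(s["eef_rot"]).as_matrix();print(s["tool_pos"],s["q"].round(3),s["opening"],"line",np.degrees(np.arctan2(M[1,1],M[0,1])),"toolz",M[:,2].round(3))
E
```

```text
[ 0.52343122 -0.12468219  0.18555953] [ 0.496  0.703 -0.582  1.869  0.555  0.738 -0.081] 0.8491442486326998 line 18.256770880006034 toolz [-0.002  0.001 -1.   ]
```

Call:
step_arm:
  series:
    - [3, -2, -35, 0, 0, 0, 0.15]
    - [0, 0, -40, 0, 0, 0, 0.15]
    - [0, 0, -30, 0, 0, 0, 0.15]
    - [0, 0, -13, 0, 0, 0, 0.15]
    - [0, 0, 0, 0, 0, 0, 0.15]
    - [0, 0, 0, 0, 0, 0, 0.6]
    - [0, 0, 0, 0, 0, 0, 0.6]
    - [0, 0, 0, 0, 0, 0, 0.6]
  force: 40

```text
clock: 9.5
tool_pos: [0.5265, -0.127, 0.0698]
eef_rot: [0.585, 0.811, -0.0, 0.0]
contact_force: [-3.1, 1.1, 2.8]
opening: 0.674
finger_force: 40.0
```

Call:
step_arm:
  series:
    - [0, 0, -0.2, 0, 0, -0.12, 0.6]
    - [0, 0, -0.2, 0, 0, -0.12, 0.6]
    - [0, 0, -0.2, 0, 0, -0.12, 0.6]
    - [0, 0, -0.2, 0, 0, -0.12, 0.6]
    - [0, 0, 0, 0, 0, 0, 0.6]

```text
clock: 10.0
tool_pos: [0.5267, -0.127, 0.0691]
eef_rot: [0.761, 0.649, -0.0, 0.0]
contact_force: [-4.1, -0.2, 6.4]
opening: 0.672
finger_force: 40.0
```

```bash
cat > st.py <<'E'
from h import *
from scipy.spatial.transform import Rotation as R
s=r.get_state();M=R.from_quat(s["eef_rot"]).as_matrix();print(s["clock"],s["tool_pos"],s["q"].round(3),s["opening"],"line",np.degrees(np.arctan2(M[1,1],M[0,1])).round(1),"toolz",M[:,2].round(3),s["contact_force"].round(1),s["moment"].round(2))
E
python3 st.py; python3 - <<'E'
from h import *
p,d,K,T=look("side");cv2.imwrite("pics/s3.png",cv2.resize(p[180:360,180:380],None,fx=3,fy=3))
E
```

```text
10.0 [ 0.52673395 -0.12702909  0.06905563] [ 0.329  0.859 -0.3    1.937  0.571  0.429 -0.558] 0.6724099163466297 line -9.1 toolz [-0.    -0.001 -1.   ] [-4.1 -0.2  6.4] [-0.05  0.72 -0.2 ]
```

View pics/s3.png

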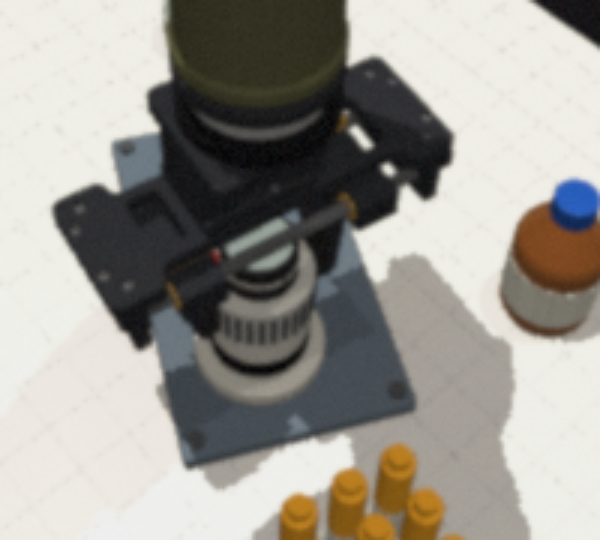

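The gripper sits well on the ring, clear of the barrel and of the rack's tubes. I'll carry on turning.

Call:
step_arm:
  series:
    - [0, 0, -0.2, 0, 0, -0.12, 0.6]
    - [0, 0, -0.2, 0, 0, -0.12, 0.6]
    - [0, 0, -0.2, 0, 0, -0.12, 0.6]
    - [0, 0, -0.2, 0, 0, -0.12, 0.6]
    - [0, 0, -0.2, 0, 0, -0.12, 0.6]
    - [0, 0, -0.2, 0, 0, -0.12, 0.6]
    - [0, 0, -0.2, 0, 0, -0.12, 0.6]
    - [0, 0, -0.2, 0, 0, -0.12, 0.6]
    - [0, 0, 0, 0, 0, 0, 0.6]

```text
clock: 10.95
tool_pos: [0.5272, -0.1274, 0.0676]
eef_rot: [0.975, 0.224, 0.0, 0.001]
contact_force: [-3.6, -0.9, 8.6]
opening: 0.675
finger_force: 40.0
```

```bash
python3 st.py
```

```text
10.95 [ 0.52722359 -0.12735043  0.06763546] [ 0.202  0.85  -0.085  1.944  0.188  0.354 -1.149] 0.6749856624001149 line -64.1 toolz [ 0.001 -0.001 -1.   ] [-3.6 -0.9  8.6] [-0.31  0.68 -0.12]
```

Call:
step_arm:
  series:
    - [0, 0, 0, 0, 0, 0, 0.15]
    - [0, 0, 0, 0, 0, 0, 0.15]
    - [0, 0, 0, 0, 0, 0, 0.15]
    - [0, 0, 0, 0, 0, 0.12, 0.15]
    - [0, 0, 0, 0, 0, 0.12, 0.15]
    - [0, 0, 0, 0, 0, 0.12, 0.15]
    - [0, 0, 0, 0, 0, 0.12, 0.15]
    - [0, 0, 0, 0, 0, 0.12, 0.15]
    - [0, 0, 0, 0, 0, 0.12, 0.15]
    - [0, 0, 0, 0, 0, 0.12, 0.15]
    - [0, 0, 0, 0, 0, 0.12, 0.15]
    - [0, 0, 0, 0, 0, 0.12, 0.15]
    - [0, 0, 0, 0, 0, 0, 0.15]
    - [0, 0, 0, 0, 0, 0, 0.6]
    - [0, 0, 0, 0, 0, 0, 0.6]
    - [0, 0, 0, 0, 0, 0, 0.6]

```text
clock: 12.55
tool_pos: [0.5267, -0.1266, 0.0664]
eef_rot: [0.721, 0.693, -0.0, -0.0]
contact_force: [-1.2, -0.3, 1.0]
opening: 0.673
finger_force: 40.0
```

```bash
python3 st.py
```

```text
12.55 [ 0.52666433 -0.12657339  0.06637223] [ 0.346  0.868 -0.33   1.936  0.62   0.44  -0.485] 0.6731087967907583 line -2.2 toolz [-0.001 -0.    -1.   ] [-1.2 -0.3  1. ] [-0.04  0.1  -0.08]
```

Call:
step_arm:
  series:
    - [0, 0, -0.2, 0, 0, -0.12, 0.6]
    - [0, 0, -0.2, 0, 0, -0.12, 0.6]
    - [0, 0, -0.2, 0, 0, -0.12, 0.6]
    - [0, 0, -0.2, 0, 0, -0.12, 0.6]
    - [0, 0, -0.2, 0, 0, -0.12, 0.6]
    - [0, 0, -0.2, 0, 0, -0.1, 0.6]
    - [0, 0, 0, 0, 0, 0, 0.6]

```text
clock: 13.25
tool_pos: [0.5291, -0.1247, 0.0659]
eef_rot: [0.914, 0.407, 0.002, 0.0]
contact_force: [1.7, 3.4, 5.5]
opening: 0.674
finger_force: 40.0
```

```bash
python3 st.py
```

```text
13.25 [ 0.52906447 -0.12466832  0.06589232] [ 0.248  0.856 -0.169  1.94   0.355  0.37  -0.928] 0.6741684835381688 line -42.0 toolz [ 0.004  0.001 -1.   ] [1.7 3.4 5.5] [ 0.69 -0.35  0.94]
```

Call:
step_arm:
  series:
    - [0, 0, 0, 0, 0, -0.05, 0.6]
    - [0, 0, 0, 0, 0, -0.05, 0.6]
    - [0, 0, 0, 0, 0, 0, 0.6]

```text
clock: 13.55
tool_pos: [0.5274, -0.1266, 0.0658]
eef_rot: [0.933, 0.361, 0.0, 0.001]
contact_force: [-1.7, -0.1, 7.2]
opening: 0.673
finger_force: 40.0
```

```bash
python3 st.py
```

```text
13.55 [ 0.52742059 -0.12657258  0.06576385] [ 0.237  0.855 -0.146  1.942  0.314  0.366 -0.987] 0.6731801441425523 line -47.7 toolz [ 0.001 -0.001 -1.   ] [-1.7 -0.1  7.2] [-0.03  0.15  1.12]
```

Call:
step_arm:
  series:
    - [0, 0, 0, 0, 0, -0.05, 0.6]
    - [0, 0, 0, 0, 0, -0.05, 0.6]
    - [0, 0, 0, 0, 0, 0, 0.6]
  force: 50

```text
clock: 13.85
tool_pos: [0.5281, -0.1263, 0.0658]
eef_rot: [0.949, 0.314, 0.001, 0.001]
contact_force: [0.7, 0.4, 6.0]
opening: 0.673
finger_force: 50.0
```

```bash
python3 st.py
```

```text
13.85 [ 0.52805342 -0.12630784  0.065795  ] [ 0.224  0.854 -0.125  1.942  0.273  0.36  -1.046] 0.6725789705216958 line -53.4 toolz [ 0.002 -0.001 -1.   ] [0.7 0.4 6. ] [ 0.04 -0.07  1.33]
```

Call:
step_arm:
  series:
    - [0, 0, 0, 0, 0, 0.05, 0.15]
    - [0, 0, 0, 0, 0, 0, 0.15]
    - [0, 0, 0, 0, 0, 0, 0.15]
    - [0, 0, 40, 0, 0, 0, 0.15]
    - [0, 0, 45, 0, 0, 0, 0.15]
    - [0, 0, 45, 0, 0, 0, 0.15]
    - [0, 0, 45, 0, 0, 0, 0.15]
    - [-30, -25, 0, 0, 0, 0, 0.15]
    - [-10, 0, 0, 0, 0, 0, 0.15]
    - [0, 0, 0, 0, 0, 0, 0.15]

```text
clock: 14.85
tool_pos: [0.4847, -0.1526, 0.2398]
eef_rot: [0.943, 0.333, -0.001, -0.0]
contact_force: [-0.3, 0.9, -0.6]
opening: 0.848
finger_force: 0.0
```

```bash
python3 st.py; python3 - <<'E'
from h import *
p,d,K,T=look("wrist");cv2.imwrite("pics/w3.png",p)
P=cloud(d,K,T);h=cv2.cvtColor(p,cv2.COLOR_BGR2HSV)
for k,lo,hi,z0,z1 in(("peg",(15,110,60),(35,255,255),.07,.092),("knob",(100,120,40),(125,255,255),.07,.092),("red",(0,120,60),(10,255,255),.03,.11)):
    m=(cv2.inRange(h,lo,hi)>0)&(d>0)&(P[...,2]>z0)&(P[...,2]<z1)&(abs(P[...,0]-.56)<.07)&(abs(P[...,1]+.07)<.08)
    n,l,st,ce=cv2.connectedComponentsWithStats(m.astype(np.uint8))
    for i in range(1,n):
        if st[i,4]>8:print(k,st[i,4],ce[i].round(),P[l==i].mean(0).round(4))
E
```

```text
14.85 [ 0.4847176  -0.15258108  0.23980312] [ 0.377  0.542 -0.255  1.907  0.2    0.719 -0.885] 0.8475582275677226 line -51.1 toolz [-0.003 -0.    -1.   ] [-0.3  0.9 -0.6] [-0.01 -0.02 -0.03]
peg 252 [253.  55.] [ 0.5564 -0.0672  0.0842]
knob 31 [242.   1.] [ 0.5808 -0.038   0.0819]
red 294 [241.  62.] [ 0.5471 -0.0575  0.0452]
red 82 [275. 107.] [ 0.5376 -0.1038  0.093 ]
```

View pics/w3.png

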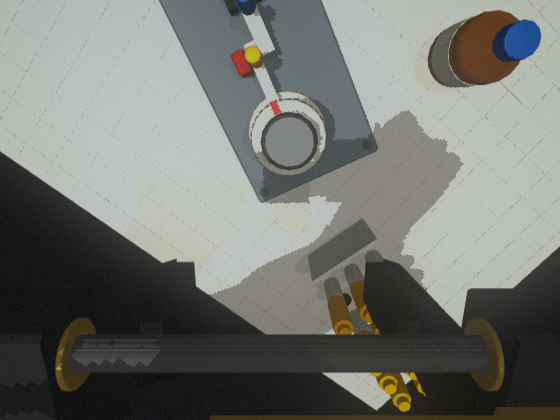

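The red stripe (275,107) points along the arm, so the ring is tight. The arm is still on the stop (241,62) behind the catch, and the bystanders are untouched.

```bash
python3 -c "
from plant import r
print(r.finish_job())"
```

```text
the job is handed in; nothing more can be done
None
```

The job is handed in at about 15 s: the barrel's arm is on its red stop with the catch home, the lock ring is tight (its stripe lines up with the arm), the gripper is clear, and the rack, bottle and jar were not touched.

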